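# Start the water drip of a glass grinder

### The job

Get the glass grinder's water drip going: turn the feed selector on its rear deck to the one-dot (drip) position, then screw the water tank's cap, whose thread has already caught, all the way down until it bottoms out and back it off a quarter turn so that the tank can breathe. The job finishes while you are still gripping the cap at that quarter turn, ready to nip it shut: do not let go of it. Leave the brush, the glass cutter and the glass offcut where they lie.

Things in the scene. Friction and masses are not known exactly. Their poses are not given: they have to be found in the camera images.
- grinder: Bench glass grinder, fixed: grey housing 300 (x) x 340 (y) x 130 mm high. Origin: centre of its underside on the bench; x from the operator's side to its back, z up. Towards -x a pan with a white grid, 124 mm above the bench, and a 21 mm bit rising 36 mm from it at x -45, y 0. Towards +x a dry deck, 130 mm above the bench, with the selector at x 92, y 88 and the tank at x 92, y -85.
- deck_mid (a point): Middle of the rear deck's top, between selector and tank. The white tank is 100 mm wide and bolted down. A 10 mm brass pipe lies on the deck from tank to selector, its top 18 mm above the deck; an 8 mm brass spout runs from the selector's block to above the bit, at most 50 mm above the deck.
- selector (a joint): Angle of the feed selector, rad, growing clockwise seen from above. Four detents 0.8 apart: 0 = bar mark (shut), 0.8 = one dot (drip), 1.6 = two dots, 2.4 = three dots; end stops just beyond 0 and 2.4. It starts at two or three dots, rarely balanced on the ridge between them. Past the ridge half-way between two detents a spring draws it into the next (up to about 0.2 N m).
- selector_grip (a point): On the upright axis of the black selector knob at the height to grip, 187 mm above the bench. The knob is a bar 40 mm long (this point's x), 14 mm thick (y), from 25 mm below this point to 7 mm above, on a disc 42 mm wide whose top is 23 mm below. Pointer (white line, small nose): the bar's +x end. The dial plate, 84 mm wide, lies 31 mm below.
- one_dot (a point): The single white dot on the dial plate, 33 mm from the selector's axis, 31 mm below the grip point. Seen from above the marks go clockwise: bar, one dot, two dots, three dots, at 1.2, 0.4, -0.4 and -1.2 rad round from the grinder's x axis (anticlockwise positive). The pointer points at the mark that is selected.
- cap (a joint): Angle of the tank's screw cap, rad: 0 = bottomed out (hard stop), growing as it is unscrewed (anticlockwise from above). Right-hand thread, 6 mm rise per turn, stiff enough (0.08 N m) to stay where it is left. Starts between 2.1 and 3.8 with its thread caught; it cannot come off (stops at 4.4).
- cap_grip (a point): Centre (half-way up) of the cap: black ribbed plastic, 47 mm wide, 26 mm high, axis upright, a low moulded bar 32 mm long across its top along this point's x. It rises with the thread; 231 mm above the bench when bottomed out. Under it the neck is 37 mm wide; the tank's shoulder begins 29 mm below this point (bottomed out) and slopes down outwards.
- brush_center (a point): Centre of a loose wooden bench brush, 140 x 45 x 38 mm, lying on the bench to the grinder's +y side. Bystander.
- cutter_center (a point): Middle of a loose brass pencil-shaped glass cutter, 140 x 13 x 13 mm, lying on the bench to the grinder's -y side. Bystander.
- offcut_center (a point): Centre of a loose amber glass offcut, 62 x 45 x 5 mm, lying flat on the grinder's work grid. Bystander.

How it is judged:
On the way, in this order (a step that is already met when the one before it is completed fails the run):
1. the selector sits in its one-dot position (value of joint selector between 0.65 and 0.95 rad), for 0.2 s.
2. the cap is screwed down until it bottoms out (value of joint cap below 0.09 rad), for 0.1 s.
At the end, for the whole second after the job is handed in: Selector in the one-dot detent (0.8 rad, within 0.15); the cap, having bottomed out (within 0.09 rad), stands still a quarter turn back from there (1.57 rad, within 0.3), gripped between the fingers (over 3 N, its centre within 25 mm of the grasp point) to the end (all of step 1 and value of joint cap between 1.27 and 1.87 rad and velocity of joint cap between -0.1 and 0.1 rad/s and contact force between the fingers and cap above 3 N and distance between the grasp point and cap_grip below 0.025 m); the arm keeps its last pose, push and grip.
It fails at once if the brush is pushed more than 3 cm (distance of brush_center from where it was at the start of the episode above 0.03 m).
It fails at once if the glass cutter is pushed more than 3 cm (distance of cutter_center from where it was at the start of the episode above 0.03 m).
It fails at once if the glass offcut is pushed more than 3 cm (distance of offcut_center from where it was at the start of the episode above 0.03 m).
It also fails if it takes over 64 s, if anything falls off the work surface, if the arm or the gripper's body presses on something with over 40 N, if the wrist force passes 120 N, or if a joint passes its speed limit or range.

### The arm

A 7-joint arm with a two-finger parallel gripper is mounted at the origin on the work surface. World frame = base frame: x ahead of the robot, y to its left, z up, the work surface at z = 0. Lengths are in m, angles in rad, forces in N, time in s.
With the tool pointing down it reaches from about 0.35 to 0.9 m from the base axis. Payload 8.1 kg.
Tool frame: the origin (TCP) lies on the centre line of the jaws, within the pads' length; the fingertips stand 14 mm ahead of it and the grasp point (between the pads) lies 5 mm behind it; z points along the fingers, y is the direction in which the jaws open and shut (so a half turn about z gives the same grasp; the last joint's range is limited). The gripper opens to 92 mm and grips with 3 to 60 N. Pads are 19 mm wide; open, the fingers measure 130 mm over their backs; the gripper's body (75 mm by 190 mm) begins 47 mm behind the grasp point.
Start: joints at [-1.221, 0.434, 0.025, 1.573, -0.012, 1.134, -0.075], TCP at [0.273, 0.562, 0.241] pointing down, gripper open.
Joint ranges: [-2.62, 2.62], [-0.44, 2.09], [-1.27, 1.32], [0.08, 2.57], [-1.32, 4.46], [0.12, 2], [-2.74, 2.74]. Speed limits (rad/s): [2.22, 2.22, 3.01, 3.01, 3.14, 3.14, 3.14].

### API

Orientations are given as a rotation vector (axis times angle).
In Python, from cell import arm, optics gives the robot as it stands.
- The arm moves only by the shell command python3 -m creep 'ROWS' [FORCE]. ROWS is JSON, a list of rows, each an object with "translation": the shift along the tool's x, y, z in m, a list of three; "rot": the turn, a rotation vector about the tool's x, y, z in degrees, a list of three; "jaw": the finger opening in m, from 0 to 0.0918. In form: [{"translation": [x, y, z], "rot": [wx, wy, wz], "jaw": jaw}, ...]. A call has 1 to 12 rows; each row shifts and turns the commanded pose from where the row before left it, along the tool's axes as they then stand; what a row does not reach is not made up. A row lasts 1/12 s, in which the tool goes at most 41.7 mm and 7.16 degrees, less where a joint would pass 70% of its speed; a pose out of reach is approached as far as the arm can. A call is refused whole if a number of a shift passes 0.0417 or a number of a turn 7.16, either way. A call with a gripper value outside its range is refused whole. The fingers move at their own pace and stop on an object; FORCE is the grip in N (left out, the last holds). Time passes only in rows, so rows that do not move let the fingers close. It gives the time, the measured TCP pose, the force and the opening at its end, in the units of the state.
- arm.observe(): the state, without advancing time (a new reading comes with each control period).
- optics.get_image(name): name is "side" or "top"; returns the picture (400x640x3 uint8, red, green, blue); there is no depth.
- optics.camera_info(name): a dict with "fx", "fy", "cx", "cy" (pixels), "k1" (the pictures are not rectified: a ray, as slopes to the right and down, at radius r is drawn at 1 + k1 r^2 times it, then the intrinsics apply), "R" (3x3) and "t" (3): a world point X has camera coordinates R X + t. Camera axes: x right, y down, z forward; pixel columns grow to the right and rows downward; lengths in m; the calibration is good to about 2 mm. A picture is of the moment at which its call begins. camera_info takes no time and is no camera call.
- arm.sign_off(): hands the job in, once; it reports no verdict.
Trained networks look in the newest picture that a camera, given by its name, has taken for a name from the list of things; names that differ only in an ending like _2 or _b are one class to them, and where a whole thing is asked for, a point or a joint stands for the part that bears it (a point fixed in the world has none). Each returns a list of dicts, best first, with "score" (0 to 1); they miss things now and then, are a little off and sometimes report something else, mostly with a low value. They report only what shows in the picture. A call takes as long as a camera call.
- optics.boxes_of(camera, thing): "location" ([column, row] in pixels, amid what is visible of it).
- optics.pinpoint(camera, thing): "location" ([column, row] in pixels: a listed point, or the origin of a listed thing).
The state is a dict: "clock": time; "joints": joint angles; "dq": joint speeds; "joint_efforts": joint torques, N m; "position": TCP position; "ee_rot": TCP orientation; "force": force on the tool from outside, world axes, zero at the start; "ft_torque": the same for the moment, N m; "width": opening from 0.0 (shut) to 1.0 (fully open).
Only numpy, scipy, OpenCV 4.12 (cv2) and the standard library are available. Lean on these libraries where they do the work, as an engineer would, in place of code of your own. Each camera call takes 0.05 s, during which the arm holds its last target.

## Working session

There is one attempt and no reset: what is moved stays moved. The work goes in short steps, Python scripts to look and compute and a shell command to move; the robot and the scene stay as the last step left them, time stands still between calls to the robot, and variables do not carry over. Pictures are saved under pics/ and viewed, and the job is handed in when it is done.

```bash
mkdir -p pics; ls; python3 - <<'E'
from cell import arm, optics
import cv2
s=arm.observe();print(s)
for n in("side","top"):
    im=optics.get_image(n);cv2.imwrite(f"pics/{n}0.png",im[:,:,::-1]);print(optics.camera_info(n))
    for th in ["grinder","deck_mid","selector_grip","one_dot","cap_grip"]:
        r=optics.pinpoint(n,th);print(n,th,[(x["location"],round(x["score"],2)) for x in r[:2]])
print(arm.observe()["clock"])
E
```

```text
pics
{'clock': 0.0, 'joints': array([-1.22059836,  0.43519375,  0.02498055,  1.57409141, -0.01158046,
        1.13400161, -0.07507951]), 'dq': array([ 1.77002883e-04, -1.86649522e-03,  9.88674886e-04, -3.22543574e-04,
        3.49943516e-04,  7.80087212e-04, -6.12467245e-05]), 'joint_efforts': array([-6.67128552e-05, -6.67845440e+01,  9.84774716e-01, -3.14468157e+01,
       -6.08104491e-02,  4.28172550e-02,  1.59838828e-04]), 'position': array([0.27327307, 0.5615495 , 0.23996542]), 'ee_rot': array([-7.05223486e-01, -3.06122046e+00,  2.41561396e-03]), 'force': array([-0.38412501,  0.72998916, -0.07714115]), 'ft_torque': array([-0.03764247,  0.01553681, -0.02262454]), 'width': 1.0005556537842515}
{'fx': 386.95582071199595, 'fy': 386.95582071199595, 'cx': 323.8009215526271, 'cy': 202.12166838903258, 'k1': -0.09271405833859586, 'R': array([[ 0.86427759, -0.50288881,  0.01127355],
       [-0.29351104, -0.52238319, -0.80060419],
       [ 0.408504  ,  0.68863535, -0.5990875 ]]), 't': array([-0.42209331,  0.28588784,  0.75411983])}
side grinder [([346.5, 189.7], 0.58), ([313.9, 280.8], 0.57)]
side deck_mid [([355.3, 228.5], 0.74), ([347.3, 187.8], 0.69)]
side selector_grip [([339.5, 183.3], 0.77)]
side one_dot [([346.2, 190.4], 0.71)]
side cap_grip [([373.7, 217.6], 0.63)]
{'fx': 472.16004171687507, 'fy': 472.16004171687507, 'cx': 322.6038107754915, 'cy': 206.2211134511087, 'k1': -0.050054860977142616, 'R': array([[-0.02559547, -0.99963713, -0.00839578],
       [-0.99591288,  0.026226  , -0.08642758],
       [ 0.0866164 ,  0.00614932, -0.99622276]]), 't': array([0.05919219, 0.5253666 , 1.29389507])}
top grinder [([352.5, 235.9], 0.77), ([268.7, 211.3], 0.43)]
top deck_mid [([362.2, 201.7], 0.7)]
top selector_grip [([361.0, 202.4], 0.63), ([327.6, 195.0], 0.48)]
top one_dot [([323.2, 179.5], 0.58)]
top cap_grip [([400.4, 199.6], 0.73)]
0.6
```

View pics/top0.png

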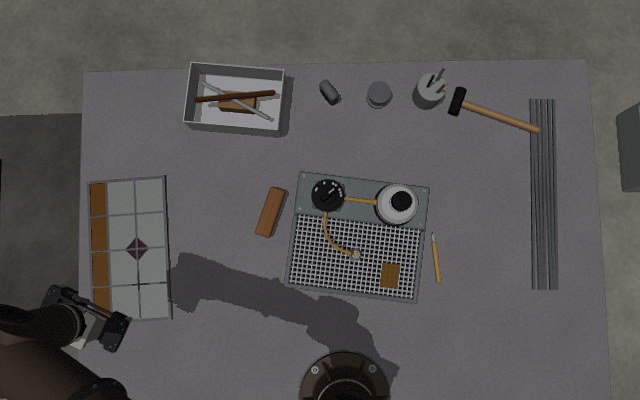

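View pics/side0.png

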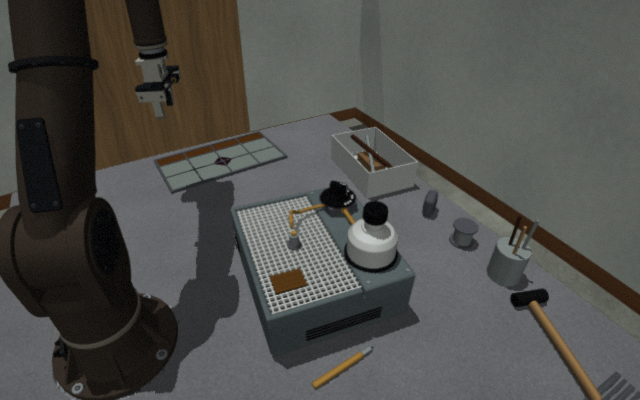

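```bash
python3 - <<'E'
import cv2
a=cv2.imread("pics/top0.png")[140:290,230:430];cv2.imwrite("pics/topc.png",cv2.resize(a,(800,600),interpolation=cv2.INTER_CUBIC))
a=cv2.imread("pics/side0.png")[140:290,260:460];cv2.imwrite("pics/sidec.png",cv2.resize(a,(800,600),interpolation=cv2.INTER_CUBIC))
E
```

```text
(no output)
```

View pics/topc.png

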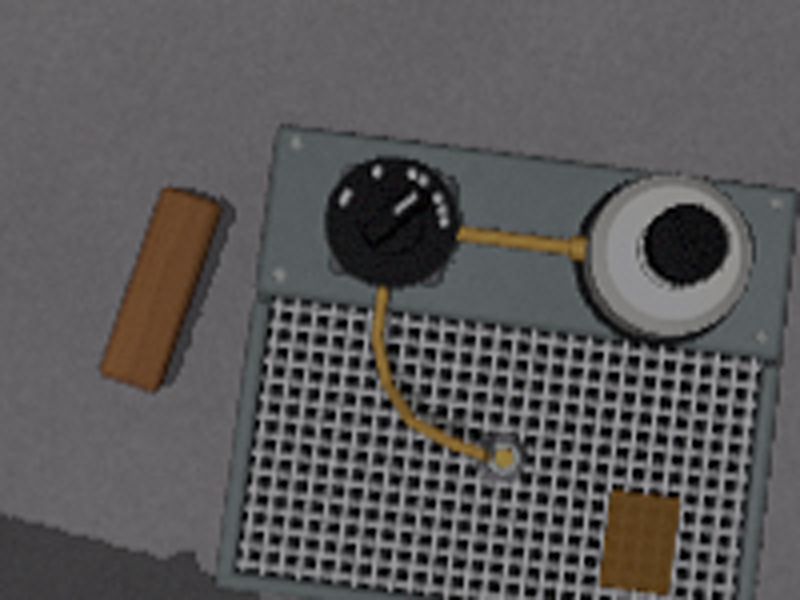

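View pics/sidec.png

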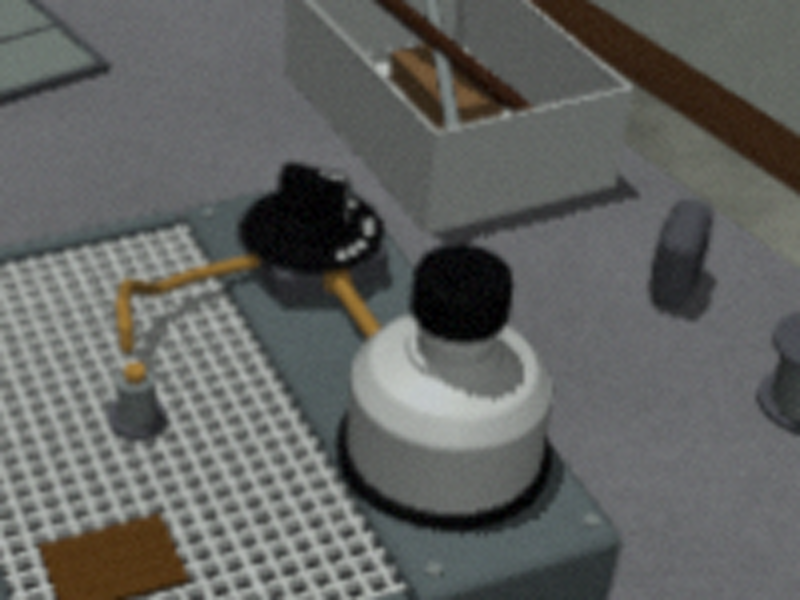

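```bash
cat > h.py <<'E'
import numpy as np, cv2
from scipy.optimize import least_squares
from scipy.spatial.transform import Rotation as Ro
from cell import arm, optics
CI={n:optics.camera_info(n) for n in("side","top")}
def proj(n,X):
    c=CI[n];p=np.atleast_2d(X)@c["R"].T+c["t"];s=p[:,:2]/p[:,2:];r2=(s**2).sum(1,keepdims=True)
    s=s*(1+c["k1"]*r2);return s*[c["fx"],c["fy"]]+[c["cx"],c["cy"]]
def back(n,uv,z):
    return least_squares(lambda q:(proj(n,[q[0],q[1],z])[0]-uv),[0.55,0]).x
def g2w(g,P):
    P=np.atleast_2d(P);c,s=np.cos(g[2]),np.sin(g[2])
    return np.c_[g[0]+c*P[:,0]-s*P[:,1],g[1]+s*P[:,0]+c*P[:,1],P[:,2]]
E
python3 - <<'E'
from h import *
T=lambda x,y:(230+x/4,140+y/4)
S=lambda x,y:(260+x/4,140+y/4)
ob=[("top",T(280,125),(.15,.17,.13)),("top",T(798,190),(.15,-.17,.13)),("top",T(392,221),(.092,.088,.156)),
("top",T(668,257),(.092,-.085,.155)),
("side",S(618,545),(.15,-.17,.13)),("side",S(312,231),(.092,.088,.156))]
f=lambda g:np.concatenate([proj(n,g2w(g,P))[0]-uv for n,uv,P in ob])
r=least_squares(f,[.55,0,-.1],loss='soft_l1');g=r.x;print(g,f(g).reshape(-1,2).round(1))
np.save("g.npy",g)
# dial marks -> grinder frame angle
for nm,t in [("bar",(345,197)),("1",(377,171)),("2",(417,177)),("3",(441,210))]:
    w=back("top",T(*t),.156);c=g2w(g,(.092,.088,0))[0,:2];d=w-c;print(nm,np.hypot(*d),np.arctan2(d[1],d[0])-g[2])
for nm,t,z in [("linestart",(396,211),.194),("lineend",(414,194),.194),("knobtail",(375,243),.194),("center",(0,0),0)]:
    if z:
        w=back("top",T(*t),z);d=w-c;print(nm,d,np.hypot(*d),np.arctan2(d[1],d[0])-g[2])
for a in(1.6,2.0,2.4):
    th=1.2-a
    for rr in(20,-20): 
        p=proj("top",g2w(g,(.092+rr*1e-3*np.cos(th),.088+rr*1e-3*np.sin(th),.194)))[0];print(a,rr,(p-[230,140])*4)
for z in(.231,.236): 
  p=g2w(g,(.092,-.085,z))[0];print(p,(proj("top",p+[0,0,.013])-[230,140])*4,"side",(proj("side",p+[0,0,.013])-[260,140])*4,(proj("side",p)-[260,140])*4)
print("sel",g2w(g,(.092,.088,.187)))
E
```

```text
[ 0.43600177 -0.042389   -0.16186476] [[-0.2 -0.7]
 [ 1.2  0.7]
 [ 0.3  0.6]
 [-0.3  0.9]
 [ 1.5 -1.3]
 [-0.3 -1.3]]
bar 0.03465367371205295 1.2058297518778442
1 0.03466455623658807 0.437008483901034
2 0.03284617453034365 -0.33434147691205307
3 0.031066975847038034 -1.1617456993994275
linestart [ 0.00333336 -0.0015441 ] 0.0036736238795922072 -0.271932464207577
lineend [ 0.01344605 -0.01276813] 0.018542424890050133 -0.5976782172723245
knobtail [-0.01586723  0.01172091] 0.01972685752126486 2.667236163534123
1.6 20 [410.37032971 188.41642023]
1.6 -20 [376.80011398 244.68818365]
2.0 20 [420.06965978 197.11634075]
2.0 -20 [367.10000842 235.94864586]
2.4 20 [425.60203031 208.88735684]
2.4 -20 [361.59569541 224.14948317]
[ 0.51310068 -0.14110453  0.231     ] [[689.3295427 246.917828 ]] side [[459.1560605  277.76786142]] [[456.65787152 299.54020276]]
[ 0.51310068 -0.14110453  0.236     ] [[690.71090745 246.08782847]] side [[460.12930667 269.26745721]] [[457.61323893 291.22190576]]
sel [[0.54098117 0.0296341  0.187     ]]
```

```bash
cat >> h.py <<'E'
def st():
    s=arm.observe();R=Ro.from_rotvec(s["ee_rot"]).as_matrix();return s,s["position"],R
def rep(tgt=None,yawj=None):
    s,p,R=st();y=np.arctan2(R[1,1],R[0,1])
    print("t",round(s["clock"],2),"p",p.round(4),"jaw yaw",round(y,4),"z",R[:,2].round(4),"w",round(s["width"]*91.8,1),"F",s["force"].round(1),"M",s["ft_torque"].round(3),"q",s["joints"].round(3))
    if tgt is not None: print("tool shift mm",(R.T@(np.array(tgt)-p)*1e3).round(1))
    if yawj is not None:
        d=(y-yawj+np.pi/2)%np.pi-np.pi/2;print("rotz deg",np.rad2deg(d).round(2),"or",(np.rad2deg(d)-180*np.sign(d)).round(2))
E
python3 - <<'E'
from h import *
rep([.541,.0296,.29],1.009)
print(st()[2].round(3))
E
```

```text
t 0.6 p [0.2734 0.562  0.2407] jaw yaw 1.1179 z [ 0.  0. -1.] w 91.7 F [ 0.2 -0.3 -0.7] M [ 0.012 -0.062 -0.053] q [-1.221  0.435  0.025  1.573 -0.012  1.134 -0.075]
tool shift mm [-473.5 -361.7  -49.3]
rotz deg 6.24 or -173.76
[[-0.899  0.438  0.   ]
 [ 0.438  0.899  0.   ]
 [-0.     0.    -1.   ]]
```

```bash
python3 -m creep '[{"translation":[-0.015,-0.011,-0.025],"rot":[0,0,0],"jaw":0.0918},{"translation":[-0.025,-0.019,-0.025],"rot":[0,0,0],"jaw":0.0918},{"translation":[-0.032,-0.024,0],"rot":[0,0,0],"jaw":0.0918},{"translation":[-0.032,-0.024,0],"rot":[0,0,0],"jaw":0.0918},{"translation":[-0.032,-0.024,0],"rot":[0,0,0],"jaw":0.0918},{"translation":[-0.032,-0.024,0],"rot":[0,0,0],"jaw":0.0918},{"translation":[-0.032,-0.024,0],"rot":[0,0,0],"jaw":0.0918},{"translation":[-0.032,-0.024,0],"rot":[0,0,0],"jaw":0.0918},{"translation":[-0.032,-0.024,0],"rot":[0,0,0],"jaw":0.0918},{"translation":[-0.032,-0.024,0],"rot":[0,0,0],"jaw":0.0918},{"translation":[-0.032,-0.024,0],"rot":[0,0,0],"jaw":0.0918},{"translation":[-0.032,-0.024,0],"rot":[0,0,0],"jaw":0.0918}]' 15; python3 -c "
from h import *
rep([.541,.0296,.29],1.009)"
```

```text
clock: 1.6
position: [0.4796, 0.1599, 0.2911]
ee_rot: [0.705, 3.061, 0.001]
force: [1.5, 1.0, -0.6]
width: 1.003
t 1.6 p [0.4796 0.1599 0.2911] jaw yaw 1.1181 z [ 7.e-04  6.e-04 -1.e+00] w 92.0 F [ 1.5  1.  -0.6] M [ 0.022 -0.022 -0.   ] q [-0.627  0.193  0.24   1.798 -0.05   1.155  0.747]
tool shift mm [-112.2  -90.3    1.1]
rotz deg 6.25 or -173.75
```

```bash
python3 -m creep '[{"translation":[-0.028,-0.0225,0],"rot":[0,0,0],"jaw":0.0918},{"translation":[-0.028,-0.0225,0],"rot":[0,0,0],"jaw":0.0918},{"translation":[-0.028,-0.0225,0],"rot":[0,0,0],"jaw":0.0918},{"translation":[-0.018,-0.015,0],"rot":[0,0,0],"jaw":0.0918},{"translation":[-0.011,-0.009,0],"rot":[0,0,6.2],"jaw":0.0918},{"translation":[0,0,0],"rot":[0,0,0],"jaw":0.0918},{"translation":[0,0,0],"rot":[0,0,0],"jaw":0.0918}]' 15; python3 - <<'E'
from h import *
rep([.541,.0296,.187],1.009)
for n in("side","top"):
    im=optics.get_image(n);cv2.imwrite(f"pics/{n}1.png",cv2.resize(im[130:280,240:440,::-1],(800,600),interpolation=2))
E
```

```text
clock: 2.18
position: [0.5406, 0.0295, 0.2907]
ee_rot: [-0.87, -3.019, 0.0]
force: [-0.7, -0.7, -0.2]
width: 1.001
t 2.18 p [0.5406 0.0295 0.2907] jaw yaw 1.0093 z [-1.e-04  0.e+00 -1.e+00] w 91.9 F [-0.7 -0.7 -0.2] M [ 0.05   0.006 -0.047] q [-0.425  0.259  0.347  1.725 -0.095  1.174  0.957]
tool shift mm [ -0.3   0.3 103.7]
rotz deg 0.02 or -179.98
```

View pics/side1.png

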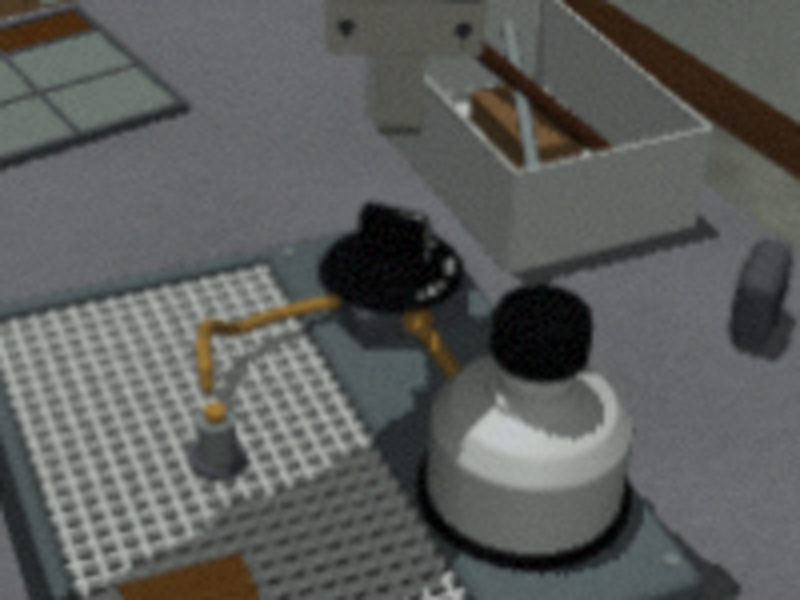

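View pics/top1.png

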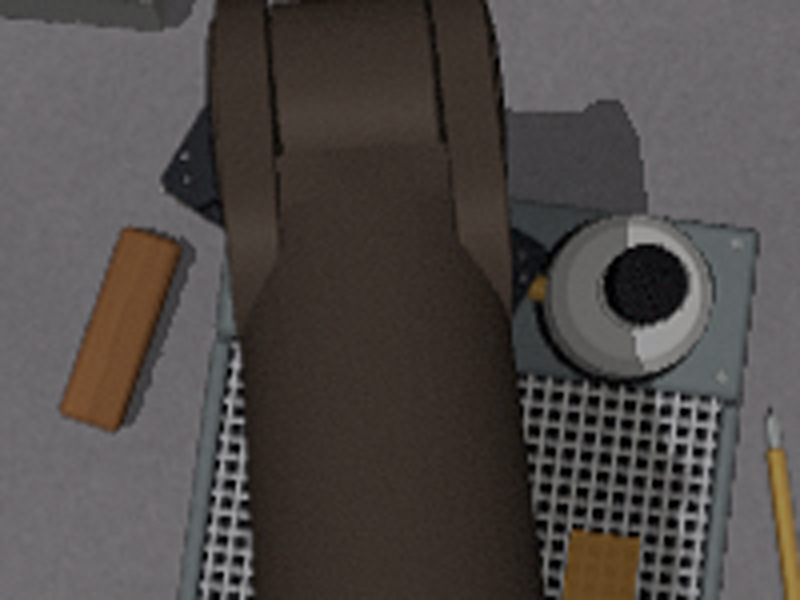

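```bash
python3 -m creep '[{"translation":[0,0,0.03],"rot":[0,0,0],"jaw":0.055},{"translation":[0,0,0.035],"rot":[0,0,0],"jaw":0.055},{"translation":[0,0,0.025],"rot":[0,0,0],"jaw":0.055},{"translation":[0,0,0.015],"rot":[0,0,0],"jaw":0.055},{"translation":[0,0,0],"rot":[0,0,0],"jaw":0.055},{"translation":[0,0,0],"rot":[0,0,0],"jaw":0.055}]' 15; python3 - <<'E'
from h import *
rep([.541,.0296,.185],1.009)
im=optics.get_image("side");cv2.imwrite(f"pics/side2.png",cv2.resize(im[130:230,280:414,::-1],(800,600),interpolation=2))
E
```

```text
clock: 2.78
position: [0.5401, 0.0312, 0.1856]
ee_rot: [-0.865, -3.019, 0.0]
force: [0.6, 0.6, 0.8]
width: 0.622
t 2.78 p [0.5401 0.0312 0.1856] jaw yaw 1.0124 z [-1.4e-03  1.0e-04 -1.0e+00] w 57.1 F [0.6 0.6 0.8] M [-0.028 -0.046  0.005] q [-0.401  0.36   0.323  1.869 -0.14   0.937  0.998]
tool shift mm [-1.6 -0.8  0.6]
rotz deg 0.2 or -179.8
```

View pics/side2.png

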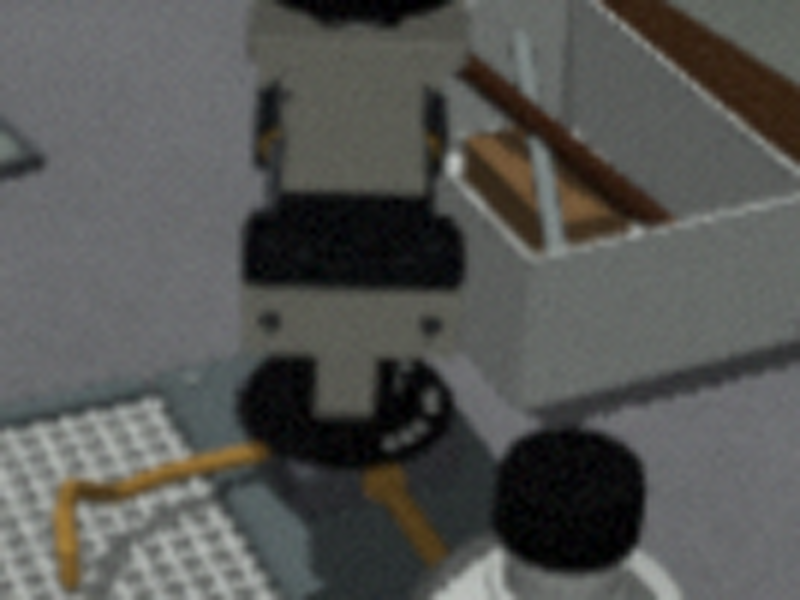

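```bash
python3 -m creep '[{"translation":[-0.001,0,0],"rot":[0,0,0],"jaw":0.008},{"translation":[0,0,0],"rot":[0,0,0],"jaw":0.008},{"translation":[0,0,0],"rot":[0,0,0],"jaw":0.008},{"translation":[0,0,0],"rot":[0,0,0],"jaw":0.008},{"translation":[0,0,0],"rot":[0,0,0],"jaw":0.008},{"translation":[0,0,0],"rot":[0,0,0],"jaw":0.008}]' 15; python3 - <<'E'
from h import *
rep([.541,.0296,.185],1.009)
E
```

```text
clock: 3.33
position: [0.5422, 0.031, 0.1862]
ee_rot: [0.869, 3.018, 0.004]
force: [2.2, 10.3, -0.2]
width: 0.217
t 3.33 p [0.5422 0.031  0.1862] jaw yaw 1.0103 z [ 0.0018  0.0022 -1.    ] w 20.0 F [ 2.2 10.3 -0.2] M [ 2.297 -0.437 -0.077] q [-0.399  0.36   0.323  1.866 -0.142  0.936  1.   ]
tool shift mm [ 0.2 -1.8  1.2]
rotz deg 0.08 or -179.92
```

```bash
python3 -m creep '[{"translation":[0,0.0015,0],"rot":[0,0,0],"jaw":0.008},{"translation":[0,0.001,0],"rot":[0,0,0],"jaw":0.008},{"translation":[0,0,0],"rot":[0,0,0],"jaw":0.008},{"translation":[0,0,0],"rot":[0,0,0],"jaw":0.008}]' 15; python3 - <<'E'
from h import *
rep([.541,.0296,.185],1.009)
E
```

```text
clock: 3.67
position: [0.5425, 0.0315, 0.1861]
ee_rot: [-0.87, -3.018, 0.0]
force: [-3.0, 0.7, 6.0]
width: 0.153
t 3.67 p [0.5425 0.0315 0.1861] jaw yaw 1.0097 z [-4.e-04  0.e+00 -1.e+00] w 14.0 F [-3.   0.7  6. ] M [0.142 0.536 0.083] q [-0.401  0.362  0.324  1.863 -0.141  0.939  0.996]
tool shift mm [ 0.3 -2.4  1.1]
rotz deg 0.04 or -179.96
```

```bash
python3 -m creep '[{"translation":[0,0,0],"rot":[0,0,0],"jaw":0.008},{"translation":[0,0,0],"rot":[0,0,-5],"jaw":0.008},{"translation":[0,0,0],"rot":[0,0,-6],"jaw":0.008},{"translation":[0,0,0],"rot":[0,0,-6],"jaw":0.008},{"translation":[0,0,0],"rot":[0,0,-6],"jaw":0.008}]' 30; python3 - <<'E'
from h import *
rep([.541,.0296,.185],1.809)
E
```

```text
clock: 4.08
position: [0.5425, 0.0315, 0.186]
ee_rot: [-0.243, -3.132, -0.0]
force: [-4.3, 1.5, 9.0]
width: 0.151
t 4.08 p [0.5425 0.0315 0.186 ] jaw yaw 1.416 z [-4.e-04  1.e-04 -1.e+00] w 13.8 F [-4.3  1.5  9. ] M [0.22  0.884 0.003] q [-0.331  0.358  0.23   1.857 -0.099  0.938  1.36 ]
tool shift mm [ 1.2 -2.2  1. ]
rotz deg -22.52 or 157.48
```

```bash
python3 -m creep '[{"translation":[0,0,0],"rot":[0,0,-6],"jaw":0.008},{"translation":[0,0,0],"rot":[0,0,-6],"jaw":0.008},{"translation":[0,0,0],"rot":[0,0,-6],"jaw":0.008},{"translation":[0,0,0],"rot":[0,0,-5],"jaw":0.008},{"translation":[0,0,0],"rot":[0,0,0],"jaw":0.008},{"translation":[0,0,0],"rot":[0,0,0],"jaw":0.008}]' 30; python3 - <<'E'
from h import *
rep([.541,.0296,.185],1.809)
E
```

```text
clock: 4.58
position: [0.5426, 0.0316, 0.186]
ee_rot: [0.38, -3.118, -0.001]
force: [-3.4, 0.7, 7.3]
width: 0.151
t 4.58 p [0.5426 0.0316 0.186 ] jaw yaw 1.813 z [-3.e-04  3.e-04 -1.e+00] w 13.9 F [-3.4  0.7  7.3] M [0.369 0.688 0.025] q [-0.262  0.356  0.139  1.852 -0.061  0.938  1.717]
tool shift mm [ 2.  -1.5  1. ]
rotz deg 0.23 or -179.77
```

```bash
python3 -m creep '[{"translation":[0,0,0],"rot":[0,0,0],"jaw":0.055},{"translation":[0,0,0],"rot":[0,0,0],"jaw":0.055},{"translation":[0,0,0],"rot":[0,0,0],"jaw":0.055},{"translation":[0,0,0],"rot":[0,0,0],"jaw":0.055},{"translation":[0,0,-0.02],"rot":[0,0,0],"jaw":0.0918},{"translation":[0,0,-0.035],"rot":[0,0,0],"jaw":0.0918},{"translation":[0,0,-0.035],"rot":[0,0,0],"jaw":0.0918},{"translation":[0,0,-0.015],"rot":[0,0,0],"jaw":0.0918},{"translation":[0,0,0],"rot":[0,0,0],"jaw":0.0918}]' 30; python3 - <<'E'
from h import *
rep([.5131,-.1411,.29])
E
```

```text
clock: 5.33
position: [0.5448, 0.0316, 0.2948]
ee_rot: [-0.378, 3.112, 0.0]
force: [1.1, -0.5, -0.4]
width: 0.752
t 5.33 p [0.5448 0.0316 0.2948] jaw yaw 1.8123 z [ 0.0068  0.0011 -1.    ] w 69.0 F [ 1.1 -0.5 -0.4] M [ 0.087 -0.016 -0.016] q [-0.278  0.257  0.155  1.702 -0.043  1.178  1.701]
tool shift mm [  72.1 -160.1    4.4]
```

```bash
python3 -m creep '[{"translation":[0.009,-0.02,0],"rot":[0,0,0],"jaw":0.0918},{"translation":[0.015,-0.034,0],"rot":[0,0,0],"jaw":0.0918},{"translation":[0.015,-0.034,0],"rot":[0,0,0],"jaw":0.0918},{"translation":[0.015,-0.034,0],"rot":[0,0,0],"jaw":0.0918},{"translation":[0.013,-0.027,0],"rot":[0,0,0],"jaw":0.0918},{"translation":[0.003,-0.008,0],"rot":[0,0,0],"jaw":0.0918},{"translation":[0,0,0],"rot":[0,0,0],"jaw":0.0918},{"translation":[0,0,0],"rot":[0,0,0],"jaw":0.0918}]' 15; python3 - <<'E'
from h import *
rep([.515,-.139,.29])
for n in("side","top"):
    im=optics.get_image(n);cv2.imwrite(f"pics/{n}3.png",cv2.resize(im[130:280,260:460,::-1],(800,600),interpolation=2))
E
```

```text
clock: 6.0
position: [0.5123, -0.1371, 0.29]
ee_rot: [0.378, -3.118, -0.001]
force: [0.4, 0.8, 0.6]
width: 1.002
t 6.0 p [ 0.5123 -0.1371  0.29  ] jaw yaw 1.812 z [-9.e-04  6.e-04 -1.e+00] w 92.0 F [0.4 0.8 0.6] M [0.022 0.048 0.001] q [-0.034  0.239  0.244  1.744 -0.063  1.167  2.04 ]
tool shift mm [-2.2 -2.5  0. ]
```

View pics/side3.png

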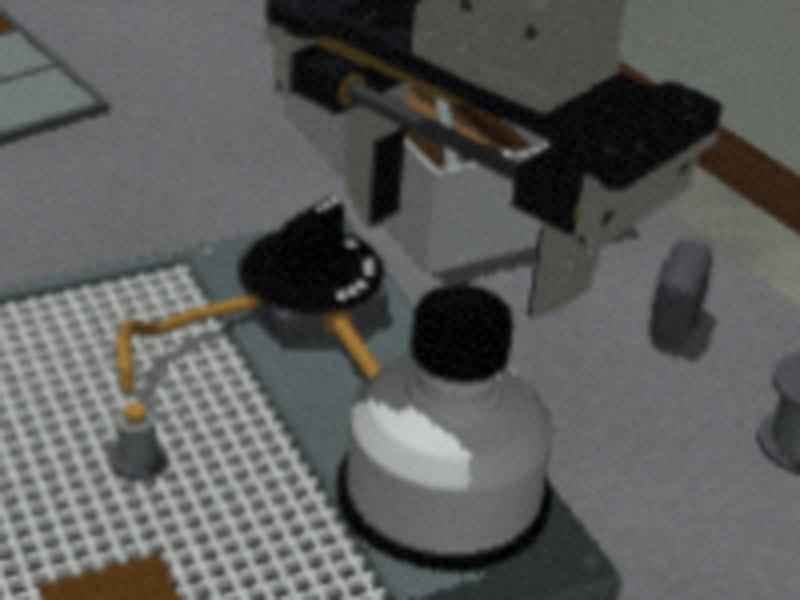

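View pics/top3.png

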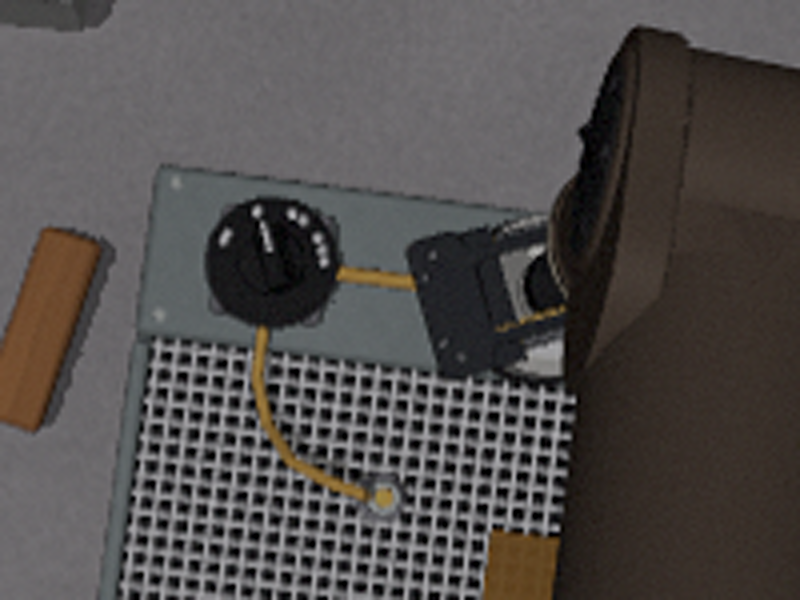

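```bash
python3 -m creep '[{"translation":[-0.002,-0.0025,0.015],"rot":[0,0,0],"jaw":0.0918},{"translation":[0,0,0.025],"rot":[0,0,0],"jaw":0.07},{"translation":[0,0,0.02],"rot":[0,0,0],"jaw":0.06},{"translation":[0,0,0],"rot":[0,0,0],"jaw":0.052},{"translation":[0,0,0],"rot":[0,0,0],"jaw":0.052},{"translation":[0,0,0],"rot":[0,0,0],"jaw":0.052},{"translation":[0,0,0],"rot":[0,0,0],"jaw":0.052},{"translation":[0,0,0],"rot":[0,0,0],"jaw":0.052}]' 15; python3 - <<'E'
from h import *
rep([.515,-.139,.229])
im=optics.get_image("side");cv2.imwrite(f"pics/side4.png",cv2.resize(im[150:250,310:444,::-1],(800,600),interpolation=2))
E
```

```text
clock: 6.77
position: [0.5157, -0.1394, 0.232]
ee_rot: [-0.379, 3.116, -0.001]
force: [0.0, 1.0, 0.6]
width: 0.58
t 6.77 p [ 0.5157 -0.1394  0.232 ] jaw yaw 1.813 z [ 2.2e-03 -2.0e-04 -1.0e+00] w 53.2 F [0.  1.  0.6] M [ 0.02   0.035 -0.004] q [-0.021  0.293  0.238  1.823 -0.08   1.032  2.06 ]
tool shift mm [0.6 0.6 3. ]
```

View pics/side4.png

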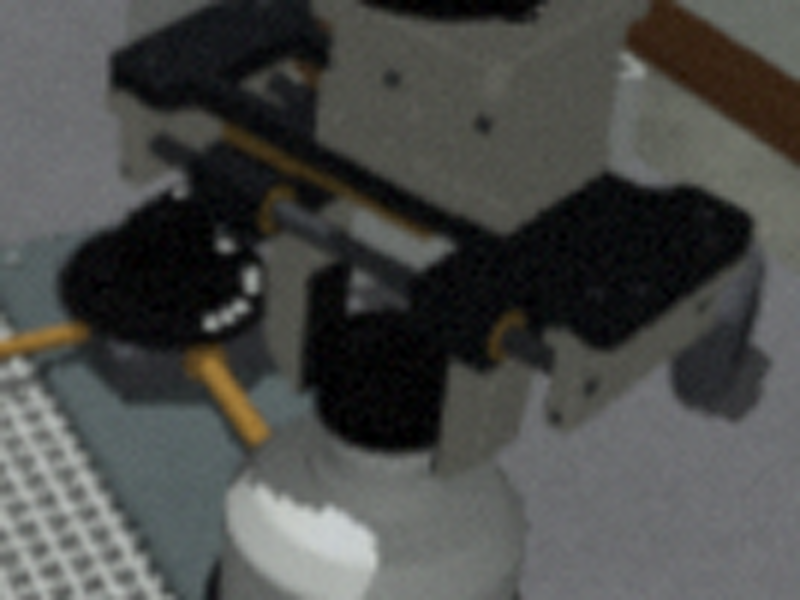

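```bash
python3 -m creep '[{"translation":[0,0,0.002],"rot":[0,0,0],"jaw":0.043},{"translation":[0,0,0],"rot":[0,0,0],"jaw":0.043},{"translation":[0,0,0],"rot":[0,0,0],"jaw":0.043},{"translation":[0,0,0],"rot":[0,0,0],"jaw":0.043},{"translation":[0,0,0],"rot":[0,0,0],"jaw":0.043}]' 15; python3 - <<'E'
from h import *
rep([.515,-.139,.229])
E
```

```text
clock: 7.23
position: [0.5151, -0.1396, 0.2289]
ee_rot: [-0.379, 3.118, -0.0]
force: [0.9, 0.3, 1.4]
width: 0.495
t 7.23 p [ 0.5151 -0.1396  0.2289] jaw yaw 1.8125 z [ 4.e-04 -0.e+00 -1.e+00] w 45.4 F [0.9 0.3 1.4] M [ 0.053 -0.098  0.011] q [-0.021  0.297  0.237  1.827 -0.08   1.027  2.061]
tool shift mm [-0.1  0.6 -0.1]
```

```bash
python3 -m creep '[{"translation":[0,0,0],"rot":[0,0,0],"jaw":0.04},{"translation":[0,0,0.0001],"rot":[0,0,4],"jaw":0.04},{"translation":[0,0,0.0001],"rot":[0,0,6],"jaw":0.04},{"translation":[0,0,0.0001],"rot":[0,0,6],"jaw":0.04},{"translation":[0,0,0.0001],"rot":[0,0,6],"jaw":0.04},{"translation":[0,0,0.0001],"rot":[0,0,6],"jaw":0.04},{"translation":[0,0,0.0001],"rot":[0,0,6],"jaw":0.04}]' 30; python3 - <<'E'
from h import *
rep([.515,-.139,.229])
im=optics.get_image("side");cv2.imwrite(f"pics/side5.png",cv2.resize(im[150:250,310:444,::-1],(800,600),interpolation=2))
E
```

```text
clock: 7.82
position: [0.5151, -0.1392, 0.2283]
ee_rot: [0.557, 3.092, 0.001]
force: [0.8, 1.7, 2.3]
width: 0.49
t 7.82 p [ 0.5151 -0.1392  0.2283] jaw yaw 1.2145 z [ 3.e-04  5.e-04 -1.e+00] w 45.0 F [0.8 1.7 2.3] M [ 0.347 -0.069  0.072] q [-0.112  0.301  0.356  1.835 -0.122  1.026  1.507]
tool shift mm [ 0.2  0.1 -0.7]
```

View pics/side5.png

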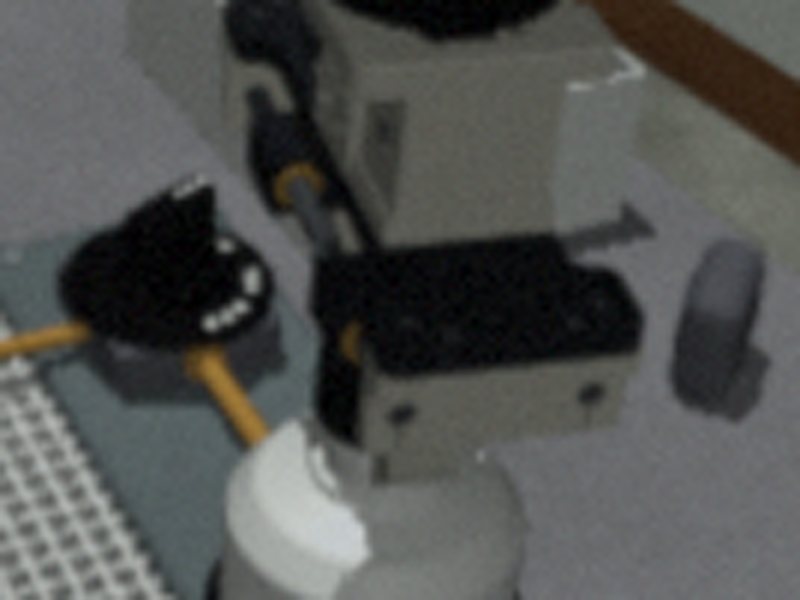

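```bash
python3 -m creep '[{"translation":[0,0,0.0001],"rot":[0,0,6],"jaw":0.04},{"translation":[0,0,0.0001],"rot":[0,0,6],"jaw":0.04},{"translation":[0,0,0.0001],"rot":[0,0,6],"jaw":0.04},{"translation":[0,0,0.0001],"rot":[0,0,6],"jaw":0.04},{"translation":[0,0,0.0001],"rot":[0,0,6],"jaw":0.04},{"translation":[0,0,0.0001],"rot":[0,0,6],"jaw":0.04},{"translation":[0,0,0.0001],"rot":[0,0,6],"jaw":0.04},{"translation":[0,0,0.0001],"rot":[0,0,6],"jaw":0.04},{"translation":[0,0,0.0001],"rot":[0,0,6],"jaw":0.04},{"translation":[0,0,0.0001],"rot":[0,0,6],"jaw":0.04},{"translation":[0,0,0.0001],"rot":[0,0,6],"jaw":0.04}]' 30; python3 -c "
from h import *
rep([.515,-.139,.229])"
```

```text
clock: 8.78
position: [0.5158, -0.1387, 0.2272]
ee_rot: [2.147, 2.293, 0.002]
force: [4.0, 3.1, 0.5]
width: 0.491
t 8.78 p [ 0.5158 -0.1387  0.2272] jaw yaw 0.0659 z [ 1.4e-03  8.0e-04 -1.0e+00] w 45.1 F [4.  3.1 0.5] M [ 0.462 -0.523  0.118] q [-0.296  0.325  0.603  1.85  -0.214  1.03   0.459]
tool shift mm [-0.2 -0.8 -1.8]
```

```bash
for i in 1 ; do python3 -m creep '[{"translation":[0,0,0.0001],"rot":[0,0,6],"jaw":0.04},{"translation":[0,0,0.0001],"rot":[0,0,6],"jaw":0.04},{"translation":[0,0,0.0001],"rot":[0,0,4],"jaw":0.04}]' 30 >/dev/null; python3 -c "
from h import *
rep([.515,-.139,.229])"; done;  python3 -m creep '[{"translation":[0,0,0.0001],"rot":[0,0,5],"jaw":0.04},{"translation":[0,0,0.0001],"rot":[0,0,5],"jaw":0.04}]' 30 >/dev/null; python3 -c "
from h import *
rep([.515,-.139,.229])"
```

```text
t 9.03 p [ 0.516  -0.1387  0.227 ] jaw yaw -0.2138 z [ 1.7e-03  5.0e-04 -1.0e+00] w 45.0 F [3.8 2.3 0.3] M [ 0.349 -0.616  0.094] q [-0.343  0.335  0.668  1.854 -0.241  1.033  0.209]
tool shift mm [-0.5 -0.9 -2. ]
t 9.2 p [ 0.5161 -0.1388  0.2268] jaw yaw -0.3869 z [ 2.e-03  5.e-04 -1.e+00] w 44.8 F [4.5 1.2 0.7] M [ 0.334 -0.727  0.101] q [-0.372  0.343  0.71   1.856 -0.259  1.035  0.056]
tool shift mm [-0.6 -0.9 -2.2]
```

```bash
python3 -m creep '[{"translation":[0,0,0.0001],"rot":[0,0,5],"jaw":0.04},{"translation":[0,0,0.0001],"rot":[0,0,5],"jaw":0.04}]' 30 >/dev/null; python3 -c "
from h import *
rep()";  python3 -m creep '[{"translation":[0,0,0.0001],"rot":[0,0,5],"jaw":0.04},{"translation":[0,0,0.0001],"rot":[0,0,5],"jaw":0.04}]' 30 >/dev/null; python3 -c "
from h import *
rep()"
```

```text
t 9.37 p [ 0.5162 -0.1389  0.2267] jaw yaw -0.5615 z [ 2.2e-03  4.0e-04 -1.0e+00] w 45.0 F [4.7 2.2 0.6] M [ 0.31  -0.791  0.084] q [-0.402  0.351  0.754  1.858 -0.278  1.038 -0.097]
t 9.53 p [ 0.5163 -0.1389  0.2265] jaw yaw -0.7361 z [ 2.5e-03  3.0e-04 -1.0e+00] w 45.1 F [4.  1.7 0.4] M [ 0.237 -0.88   0.086] q [-0.432  0.361  0.799  1.86  -0.299  1.042 -0.249]
```

```bash
python3 -m creep '[{"translation":[0,0,0.0001],"rot":[0,0,5],"jaw":0.04},{"translation":[0,0,0.0001],"rot":[0,0,5],"jaw":0.04}]' 30 >/dev/null; python3 -c "
from h import *
rep()";  python3 -m creep '[{"translation":[0,0,0.0001],"rot":[0,0,5],"jaw":0.04},{"translation":[0,0,0.0001],"rot":[0,0,5],"jaw":0.04}]' 30 >/dev/null; python3 -c "
from h import *
rep()"
```

```text
t 9.7 p [ 0.5164 -0.139   0.2263] jaw yaw -0.9106 z [ 2.6e-03  1.0e-04 -1.0e+00] w 45.4 F [4.4 1.7 0.1] M [ 0.194 -0.824  0.11 ] q [-0.461  0.372  0.845  1.862 -0.321  1.047 -0.398]
t 9.87 p [ 0.5164 -0.1391  0.2261] jaw yaw -1.0851 z [ 2.7e-03 -1.0e-04 -1.0e+00] w 45.1 F [ 5.2  0.7 -0.2] M [ 0.076 -0.907  0.074] q [-0.491  0.385  0.892  1.864 -0.345  1.052 -0.546]
```

```bash
python3 -m creep '[{"translation":[0,0,0.0001],"rot":[0,0,5],"jaw":0.04},{"translation":[0,0,0.0001],"rot":[0,0,5],"jaw":0.04}]' 30 >/dev/null; python3 -c "
from h import *
rep()";  python3 -m creep '[{"translation":[0,0,0.0001],"rot":[0,0,5],"jaw":0.04},{"translation":[0,0,0.0001],"rot":[0,0,5],"jaw":0.04}]' 30 >/dev/null; python3 -c "
from h import *
rep()"
```

```text
t 10.03 p [ 0.5165 -0.1392  0.226 ] jaw yaw -1.2597 z [ 2.9e-03 -3.0e-04 -1.0e+00] w 44.9 F [4.8 0.1 0.8] M [ 0.053 -0.927  0.027] q [-0.52   0.4    0.94   1.866 -0.37   1.059 -0.692]
t 10.2 p [ 0.5165 -0.1394  0.2258] jaw yaw -1.4343 z [ 2.9e-03 -5.0e-04 -1.0e+00] w 44.9 F [ 5.2 -0.2  0.6] M [ 0.017 -0.875  0.121] q [-0.548  0.417  0.99   1.868 -0.398  1.067 -0.836]
```

```bash
python3 -m creep '[{"translation":[0,0,0.0001],"rot":[0,0,5],"jaw":0.04},{"translation":[0,0,0.0001],"rot":[0,0,5],"jaw":0.04}]' 30 >/dev/null; python3 -c "
from h import *
rep()";  python3 -m creep '[{"translation":[0,0,0.0001],"rot":[0,0,5],"jaw":0.04}]' 30 >/dev/null; python3 -c "
from h import *
rep()"
```

```text
t 10.37 p [ 0.5165 -0.1395  0.2256] jaw yaw -1.6089 z [ 2.9e-03 -7.0e-04 -1.0e+00] w 45.1 F [4.4 0.3 0.9] M [-0.038 -0.844  0.093] q [-0.575  0.436  1.04   1.87  -0.427  1.077 -0.977]
t 10.45 p [ 0.5165 -0.1395  0.2256] jaw yaw -1.6962 z [ 2.9e-03 -6.0e-04 -1.0e+00] w 44.8 F [ 4.6 -0.8  0.9] M [-0.112 -0.889  0.026] q [-0.589  0.446  1.065  1.87  -0.443  1.083 -1.047]
```

```bash
python3 -m creep '[{"translation":[0,0,0.0001],"rot":[0,0,5],"jaw":0.04}]' 30 >/dev/null; python3 -c "
from h import *
rep()";  python3 -m creep '[{"translation":[0,0,0.0001],"rot":[0,0,5],"jaw":0.04}]' 30 >/dev/null; python3 -c "
from h import *
rep()"
```

```text
t 10.53 p [ 0.5165 -0.1397  0.2255] jaw yaw -1.7836 z [ 3.e-03 -8.e-04 -1.e+00] w 44.9 F [ 5.3 -0.6  0.4] M [-0.133 -0.765  0.079] q [-0.601  0.458  1.09   1.871 -0.458  1.089 -1.117]
t 10.62 p [ 0.5165 -0.1397  0.2254] jaw yaw -1.8705 z [ 2.8e-03 -9.0e-04 -1.0e+00] w 45.1 F [ 5.  -0.4  1.6] M [-0.22  -0.746  1.008] q [-0.613  0.469  1.116  1.872 -0.475  1.096 -1.186]
```

```bash
python3 -m creep '[{"translation":[0,0,0.0001],"rot":[0,0,4],"jaw":0.04}]' 30 >/dev/null; python3 -c "
from h import *
rep()";  python3 -m creep '[{"translation":[0,0,0],"rot":[0,0,3],"jaw":0.04}]' 30 >/dev/null; python3 -c "
from h import *
rep()"
```

```text
t 10.7 p [ 0.5154 -0.1393  0.2251] jaw yaw -1.9396 z [ 3.e-04  0.e+00 -1.e+00] w 44.8 F [0.6 0.9 7.6] M [0.159 0.071 0.813] q [-0.623  0.479  1.136  1.873 -0.487  1.104 -1.24 ]
t 10.78 p [ 0.5153 -0.1393  0.2251] jaw yaw -1.9911 z [ 1.e-04  1.e-04 -1.e+00] w 45.2 F [ 4.6 -0.7  5.1] M [-0.331 -0.828  0.915] q [-0.63   0.487  1.151  1.874 -0.497  1.109 -1.28 ]
```

```bash
python3 -m creep '[{"translation":[0,0,0],"rot":[0,0,0],"jaw":0.04},{"translation":[0,0,0],"rot":[0,0,0],"jaw":0.04}]' 30 >/dev/null; python3 -c "
from h import *
rep()";  python3 -m creep '[{"translation":[0,0,0],"rot":[0,0,-2],"jaw":0.04},{"translation":[0,0,0],"rot":[0,0,-3],"jaw":0.04},{"translation":[0,0,-0.0001],"rot":[0,0,-5],"jaw":0.04}]' 30 >/dev/null; python3 -c "
from h import *
rep()"
```

```text
t 10.95 p [ 0.5155 -0.1393  0.2251] jaw yaw -1.9879 z [ 3.e-04 -2.e-04 -1.e+00] w 45.4 F [-0.   0.9  5.5] M [0.212 0.149 0.824] q [-0.629  0.486  1.15   1.874 -0.497  1.108 -1.278]
t 11.2 p [ 0.5155 -0.1394  0.2252] jaw yaw -1.8129 z [ 6.e-04  1.e-04 -1.e+00] w 45.4 F [-0.6  1.9  5.9] M [ 0.291  0.174 -0.079] q [-0.605  0.461  1.099  1.872 -0.463  1.093 -1.14 ]
```

```bash
python3 -m creep '[{"translation":[0,0,-0.0001],"rot":[0,0,-6],"jaw":0.04},{"translation":[0,0,-0.0001],"rot":[0,0,-6],"jaw":0.04},{"translation":[0,0,-0.0001],"rot":[0,0,-6],"jaw":0.04},{"translation":[0,0,-0.0001],"rot":[0,0,-6],"jaw":0.04},{"translation":[0,0,-0.0001],"rot":[0,0,-6],"jaw":0.04},{"translation":[0,0,-0.0001],"rot":[0,0,-6],"jaw":0.04},{"translation":[0,0,-0.0001],"rot":[0,0,-6],"jaw":0.04},{"translation":[0,0,-0.0001],"rot":[0,0,-6],"jaw":0.04},{"translation":[0,0,-0.0001],"rot":[0,0,-6],"jaw":0.04},{"translation":[0,0,-0.0001],"rot":[0,0,-6],"jaw":0.04},{"translation":[0,0,-0.0001],"rot":[0,0,-6],"jaw":0.04},{"translation":[0,0,-0.0001],"rot":[0,0,-6],"jaw":0.04}]' 30 >/dev/null; python3 -m creep '[{"translation":[0,0,-0.0001],"rot":[0,0,-6],"jaw":0.04},{"translation":[0,0,0],"rot":[0,0,-3],"jaw":0.04},{"translation":[0,0,0],"rot":[0,0,0],"jaw":0.04},{"translation":[0,0,0],"rot":[0,0,0],"jaw":0.04},{"translation":[0,0,0],"rot":[0,0,0],"jaw":0.04}]' 30 >/dev/null; python3 - <<'E'
from h import *
rep()
for n in("side","top"):
    im=optics.get_image(n);cv2.imwrite(f"pics/{n}6.png",cv2.resize(im[130:280,260:460,::-1],(800,600),interpolation=2))
E
```

```text
t 12.62 p [ 0.5157 -0.1398  0.2266] jaw yaw -0.405 z [ 1.6e-03 -4.0e-04 -1.0e+00] w 44.8 F [ 4.  -0.8  4.2] M [-0.203 -0.565  0.074] q [-0.369  0.342  0.708  1.856 -0.257  1.034  0.038]
```

View pics/side6.png

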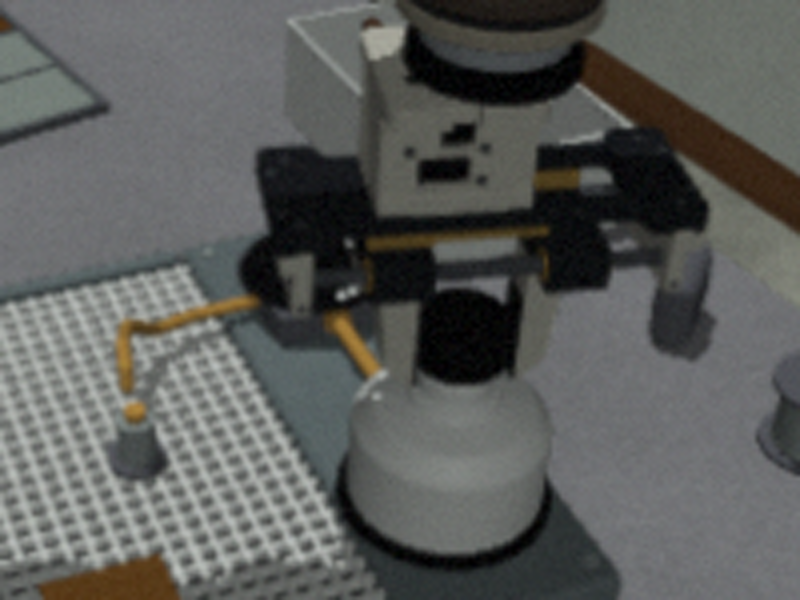

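View pics/top6.png

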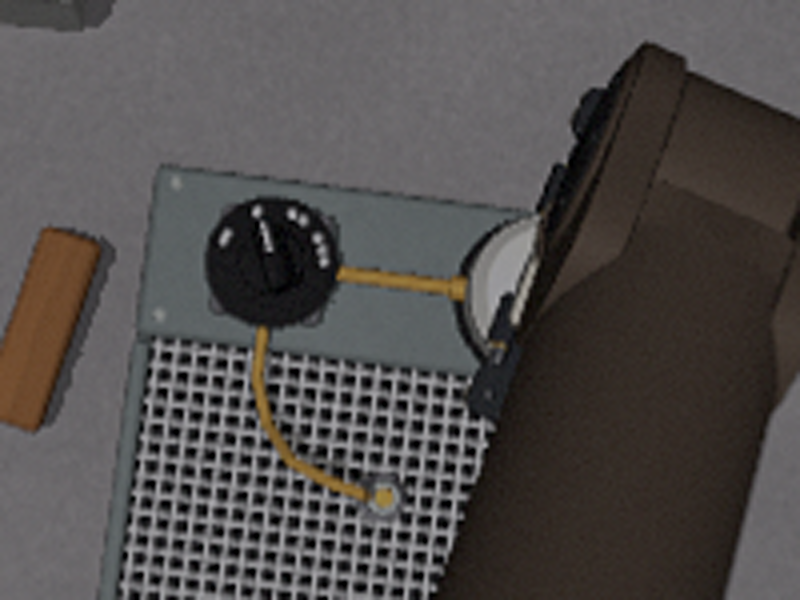

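```bash
python3 -c "
from h import *
rep();arm.sign_off()"
```

```text
t 12.72 p [ 0.5157 -0.1398  0.2265] jaw yaw -0.4047 z [ 1.5e-03 -6.0e-04 -1.0e+00] w 44.9 F [ 3.1 -1.2  4.1] M [-0.381 -0.674  0.088] q [-0.37   0.342  0.709  1.856 -0.257  1.034  0.038]
the job is handed in; nothing more can be done
```

I set the selector to one dot, screwed the cap down to its stop and backed it off about a quarter turn. I handed in at 12.7 s with the cap still gripped at 30 N; no verdict is reported.

- **Selector:** it started at two dots. I turned it 0.8 rad anticlockwise, and the last top picture shows the pointer on the single dot.
- **Cap down:** it turned about 3.7 rad clockwise at roughly 0.08 N m. The torque then jumped to 0.8–1.0 N m and stayed there for about 0.3 s, which I took as the hard stop. The pads probably slipped a little at that point.
- **Cap back-off:** the wrist turned back 1.58 rad. The torque on the way back was about 0.08 N m in the unscrewing direction, so the cap was following. I estimate it at about 1.5–1.58 rad; I inferred this from the wrist and did not see it in a picture.
- **Bystanders:** I never moved close to the brush, cutter or offcut. The last pictures show the brush and the visible part of the offcut unmoved. The cutter was outside those crops, so I did not check it at the end.
- **Readings that disagreed:** the jaw opening read about 45 mm on the 47 mm cap, which I put down to its ribs. The wrist also showed a small leftover torque of 0.07–0.09 N m while holding still, and I left it.

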